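# Find the short-drilled post socket of a lantern base with the depth rod

## Task

The brass lantern base has four corner sockets drilled for its posts; three are full depth, about 45 mm, but one was left short, about 30 mm, which is hard to tell by eye. Take the depth rod from its wooden stand, lower it into the sockets until it bottoms to find the short one, and leave the rod standing in that socket, let go, so that it gets redrilled. Leave the small lantern, the screwdriver and the jar where they are.

Things in the scene. Friction and masses are not known exactly. Their poses are not given: they have to be found in the camera images.
- base: Square brass lantern base, fixed on a 190 x 190 x 12 mm plywood board. Origin: centre of the board's underside, z up. Plinth 155 mm square, top at 24 mm; on its corners, 55 mm either way from the centre in x and y, four square sleeves 34 mm wide, tops at 74 mm above the bench, each with a vertical round socket. Low cup in the middle and rails between the sleeves, all under 45 mm high
- socket0 (a point): Centre of the mouth of the socket at the base's +x +y corner, level with the sleeve's top, 74 mm above the bench; z up, axes as the base's. Round, 13 mm diameter, 3 mm lead-in, flat rigid floor. Depth from the mouth: 44 to 46 mm, or 28 to 32 mm if it is the short one (one of the four, different each time)
- socket1 (a point): Centre of the mouth of the socket at the base's -x +y corner, level with the sleeve's top, 74 mm above the bench; z up, axes as the base's. Round, 13 mm diameter, 3 mm lead-in, flat rigid floor. Depth from the mouth: 44 to 46 mm, or 28 to 32 mm if it is the short one (one of the four, different each time)
- socket2 (a point): Centre of the mouth of the socket at the base's -x -y corner, level with the sleeve's top, 74 mm above the bench; z up, axes as the base's. Round, 13 mm diameter, 3 mm lead-in, flat rigid floor. Depth from the mouth: 44 to 46 mm, or 28 to 32 mm if it is the short one (one of the four, different each time)
- socket3 (a point): Centre of the mouth of the socket at the base's +x -y corner, level with the sleeve's top, 74 mm above the bench; z up, axes as the base's. Round, 13 mm diameter, 3 mm lead-in, flat rigid floor. Depth from the mouth: 44 to 46 mm, or 28 to 32 mm if it is the short one (one of the four, different each time)
- rod: Loose depth rod, 85 to 170 g, 140 mm long: steel, 10 mm diameter, flat tip, for the lower 95 mm; above it a square wooden handle 18 x 18 x 45 mm (95 to 140 mm from the tip), sides along the body's x and y. Origin at the centre of the flat tip, z along the rod towards the handle. Starts about upright in the stand, tip 12 mm above the bench
- rod_tip (a point): Centre of the flat tip of the depth rod (the same point as the rod's origin)
- stand: Dark wooden block, 70 x 70 x 52 mm, fixed, with a vertical 13 mm hole, 40 mm deep, in the middle of its top, where the rod starts. Origin: centre of its underside
- small_lantern: Bystander: small six-sided brass lantern with green glass, 72 mm wide, 150 mm tall, standing loose. Origin: centre of its underside
- screwdriver: Bystander: screwdriver lying loose on the bench along its x, handle towards -x
- flux_jar: Bystander: small amber glass jar with a steel lid, 60 mm diameter, 75 mm tall, standing loose. Origin: centre of its underside

How it is judged:
On the way:
1. the depth rod is drawn clear of its stand (tip more than 65 mm above the bench) (height (world z) of rod_tip above 0.065 m), for 0.1 s.
At the end, for the whole second after the job is handed in: The rod stands at rest, within 0.2 rad of upright, bottomed in the short socket: its tip is 24 to 37 mm below the mouth of a socket and within 5 mm of that socket's axis (let go in a full-depth socket the rod sinks to 44 mm or more, which does not count) (((horizontal distance between rod_tip and socket0 below 0.005 m and z of rod_tip in the frame of socket0 between -0.037 and -0.024 m) or (horizontal distance between rod_tip and socket1 below 0.005 m and z of rod_tip in the frame of socket1 between -0.037 and -0.024 m) or (horizontal distance between rod_tip and socket2 below 0.005 m and z of rod_tip in the frame of socket2 between -0.037 and -0.024 m) or (horizontal distance between rod_tip and socket3 below 0.005 m and z of rod_tip in the frame of socket3 between -0.037 and -0.024 m)) and angle between rod's own z axis and vertical below 0.2 rad and linear speed of rod below 0.02 m/s); the robot touches nothing.
It fails at once if the small lantern is knocked over or moved by more than 30 mm (distance of small_lantern from where it was at the start of the episode above 0.03 m or angle between small_lantern's own z axis and vertical above 0.5 rad).
It fails at once if the screwdriver is knocked over or moved by more than 30 mm (distance of screwdriver from where it was at the start of the episode above 0.03 m).
It fails at once if the jar is knocked over or moved by more than 30 mm (distance of flux_jar from where it was at the start of the episode above 0.03 m or angle between flux_jar's own z axis and vertical above 0.5 rad).
It also fails if it takes over 58 s, if anything falls off the work surface, if the arm or the gripper's body presses on something with over 40 N, if the wrist force passes 120 N, or if a joint passes its speed limit or range.

## Robot

A 7-joint arm with a two-finger parallel gripper is mounted at the origin on the work surface. World frame = base frame: x ahead of the robot, y to its left, z up, the work surface at z = 0. Lengths are in m, angles in rad, forces in N, time in s.
With the tool pointing down it reaches from about 0.35 to 0.9 m from the base axis. Payload 8.1 kg.
Tool frame: the origin (TCP) lies at the centre of the arm's flange, where the gripper is bolted on; the fingertips stand 178 mm ahead of it and the grasp point (between the pads) lies 159 mm ahead of it; z points along the fingers, y is the line along which they close (so a half turn about z gives the same grasp; the last joint's range is limited). The gripper opens to 92 mm and grips with 3 to 60 N. Pads are 19 mm wide; open, the fingers measure 130 mm over their backs; the gripper's body (75 mm by 190 mm) begins 47 mm behind the grasp point.
Start: joints at [-1.392, 0.434, 0.025, 1.573, -0.012, 1.134, -0.075], TCP at [0.174, 0.6, 0.405] pointing down, gripper open.
Joint ranges: [-2.62, 2.62], [-0.44, 2.09], [-1.27, 1.32], [0.08, 2.57], [-1.32, 4.46], [0.12, 2], [-2.74, 2.74]. Speed limits (rad/s): [2.22, 2.22, 3.01, 3.01, 3.14, 3.14, 3.14].

## Interface

Orientations are given as a rotation vector (axis times angle).
In Python, from cell import arm gives the robot as it stands. The module is installed in compiled form; this text tells all that it offers.
- The arm moves only by the shell command python3 -m inch 'ROWS' [FORCE]. ROWS is text: rows parted by semicolons, each of 5 numbers parted by spaces: the shift along the tool's x, y, z in m, then the turn about the tool's z in rad, then the finger opening in m, from 0 to 0.0918. In form: x y z roll fingers; .... A call has 1 to 5 rows; each row is the pose to reach, as a shift and turn from the pose commanded when the call began, along the tool's axes at that moment; what a row does not reach only later rows make up. A row lasts 1/10 s, in which the tool goes at most 50 mm and 8.59 degrees, less where a joint would pass 70% of its speed; a pose out of reach is approached as far as the arm can. A call with a gripper value outside its range is refused whole. The fingers move at their own pace and stop on an object; FORCE is the grip in N (left out, the last holds). Time passes only in rows, so rows that repeat a pose let the fingers close. It gives the time, the measured TCP pose, the force, the opening and the grip force at its end, in the units of the state.
- arm.observe(): the state, without advancing time (a new reading comes with each control period).
- arm.get_image(name): name is "side" or "top" or "wrist"; returns the picture (384x512x3 uint8, red, green, blue); there is no depth.
- arm.get_calibration(name): a dict with "intrinsics" (3x3 intrinsics, pixels), "pose" (4x4, takes a point from camera to world coordinates). Camera axes: x right, y up, looking along -z (the intrinsics and any distortion apply to the point x, -y, -z); pixel columns grow to the right and rows downward; lengths in m; the calibration is good to about 2 mm. A picture is of the moment at which its call begins: read the wrist's pose just before it. get_calibration takes no time and is no camera call; for the wrist camera it gives the pose at the moment of the call.
- arm.sign_off(): hands the job in; it is judged then, once.
Trained networks look in the newest picture that a camera, given by its name, has taken for a name from the list of things; names that differ only in an ending like _2 or _b are one class to them, and where a whole thing is asked for, a point or a joint stands for the part that bears it (a point fixed in the world has none). Each returns a list of dicts, best first, with "conf" (0 to 1); they miss things now and then, are a little off and sometimes report something else, mostly with a low value. They report only what shows in the picture. A call takes as long as a camera call.
- arm.look_for(camera, query): "point" ([row, column] in pixels, amid what is visible of it).
- arm.silhouettes(camera, query): "region" (384x512 bool, what is visible of it) and "point" ([row, column] in pixels, amid what is visible of it).
- arm.place_of(camera, query): "point" ([row, column] in pixels: a listed point, or the origin of a listed thing).
The state is a dict: "clock": time; "joints": joint angles; "dq": joint speeds; "joint_efforts": joint torques, N m; "position": TCP position; "ee_rot": TCP orientation; "force": force on the tool from outside, world axes, zero at the start; "ft_torque": the same for the moment, N m; "width": opening from 0.0 (shut) to 1.0 (fully open); "gripper_force": force on a finger pad.
Only numpy, scipy, OpenCV 4.12 (cv2) and the standard library are available. Lean on these libraries where they do the work, as an engineer would, in place of code of your own. Each camera call takes 0.05 s, during which the arm holds its last target. There are 200 camera calls.

## Working session

There is one attempt and no reset: what is moved stays moved. The work goes in short steps, Python scripts to look and compute and a shell command to move; the robot and the scene stay as the last step left them, time stands still between calls to the robot, and variables do not carry over. Pictures are saved under pics/ and viewed, at most 10 in all, crops included, and the job is handed in when it is done.

```bash
mkdir -p pics; cat > h.py <<'E'
import numpy as np, cv2
from scipy.spatial.transform import Rotation as R
from cell import arm
def ray(cam,pt,cal=None):
    c=cal or arm.get_calibration(cam); K=np.array(c["intrinsics"]);P=np.array(c["pose"])
    d=np.linalg.inv(K)@[pt[1],pt[0],1]; d=P[:3,:3]@[d[0],-d[1],-d[2]]
    return P[:3,3],d/np.linalg.norm(d)
def tri(rays):
    A=sum(np.eye(3)-np.outer(d,d) for o,d in rays);b=sum((np.eye(3)-np.outer(d,d))@o for o,d in rays)
    x=np.linalg.solve(A,b); return x,max(np.linalg.norm(np.cross(x-o,d)) for o,d in rays)
def atz(r,z): o,d=r; return o+d*(z-o[2])/d[2]
def proj(cam,p,cal=None):
    c=cal or arm.get_calibration(cam); K=np.array(c["intrinsics"]);P=np.array(c["pose"])
    q=P[:3,:3].T@(np.array(p)-P[:3,3]); q=K@[q[0],-q[1],-q[2]]; return q[1]/q[2],q[0]/q[2]
E
python3 - <<'E'
from h import *
np.set_printoptions(precision=4,suppress=True)
ims=[]
for c in("side","top","wrist"):
    im=arm.get_image(c);cv2.imwrite(f"pics/{c}0.png",im[:,:,::-1])
    print(c,arm.get_calibration(c)["pose"].__repr__())
    for q in("rod","rod_tip","stand","base","socket0","socket1","socket2","socket3","small_lantern","screwdriver","flux_jar"):
        r=arm.place_of(c,q)
        print(q,[(np.round(x["point"]).tolist(),round(x["conf"],2),atz(ray(c,x["point"]),.074 if "sock" in q else .0)[:2].round(3).tolist()) for x in r[:4]])
o=arm.observe();print(o["clock"],o["position"],o["ee_rot"],R.from_rotvec(o["ee_rot"]).as_matrix())
im=[cv2.imread(f"pics/{c}0.png") for c in("side","top")]
E
```

```text
side array([[-0.9037,  0.2559, -0.3432,  0.2331],
       [-0.4279, -0.5624,  0.7075,  0.7255],
       [-0.012 ,  0.7863,  0.6178,  0.7108],
       [ 0.    ,  0.    ,  0.    ,  1.    ]])
rod [([324.0, 201.0], 0.84, [0.559, 0.293]), ([331.0, 202.0], 0.57, [0.55, 0.307])]
rod_tip [([293.0, 162.0], 0.73, [0.672, 0.262])]
stand [([329.0, 203.0], 0.57, [0.549, 0.302])]
base [([210.0, 303.0], 0.66, [0.503, -0.117])]
socket0 [([189.0, 272.0], 0.89, [0.571, -0.074]), ([186.0, 334.0], 0.74, [0.438, -0.148]), ([168.0, 303.0], 0.72, [0.535, -0.193])]
socket1 [([189.0, 272.0], 0.89, [0.571, -0.074]), ([186.0, 334.0], 0.74, [0.438, -0.148]), ([168.0, 303.0], 0.72, [0.535, -0.193])]
socket2 [([189.0, 272.0], 0.89, [0.571, -0.074]), ([186.0, 334.0], 0.74, [0.438, -0.148]), ([168.0, 303.0], 0.72, [0.535, -0.193])]
socket3 [([189.0, 272.0], 0.89, [0.571, -0.074]), ([186.0, 334.0], 0.74, [0.438, -0.148]), ([168.0, 303.0], 0.72, [0.535, -0.193])]
small_lantern [([291.0, 159.0], 0.63, [0.682, 0.259])]
screwdriver [([167.0, 330.0], 0.61, [0.501, -0.337])]
flux_jar [([152.0, 260.0], 0.8, [0.72, -0.327])]
t
[... 1084 characters left out ...]
.543, -0.184]), ([270.0, 309.0], 0.58, [0.436, -0.152])]
small_lantern [([176.0, 145.0], 0.68, [0.685, 0.252]), ([271.0, 311.0], 0.33, [0.433, -0.167])]
screwdriver [([243.0, 381.0], 0.94, [0.5, -0.346])]
flux_jar [([158.0, 368.0], 0.63, [0.721, -0.326])]
wrist array([[ 0.2783, -0.9276, -0.2493,  0.107 ],
       [ 0.9605,  0.2686,  0.073 ,  0.6194],
       [-0.0008, -0.2597,  0.9657,  0.3857],
       [ 0.    ,  0.    ,  0.    ,  1.    ]])
rod []
rod_tip []
stand []
base []
socket0 []
socket1 []
socket2 []
socket3 []
small_lantern []
screwdriver []
flux_jar []
1.8 [0.1738 0.6003 0.4048] [-0.4413 -3.1104 -0.0001] [[-0.9605  0.2782  0.    ]
 [ 0.2782  0.9605  0.    ]
 [ 0.      0.     -1.    ]]
```

View pics/side0.png

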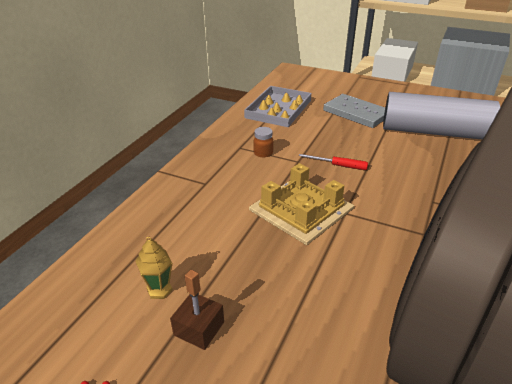

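View pics/top0.png

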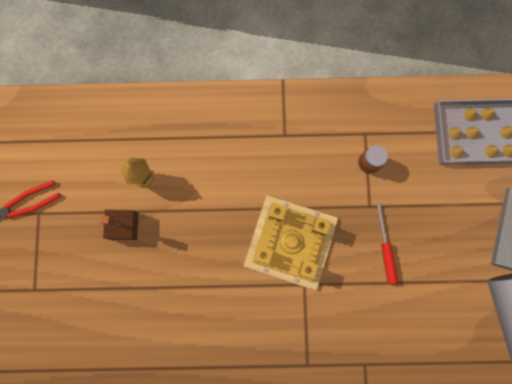

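The side view shows the rod at about (290,194) in its stand at (322,198), the lantern at (265,155) and the base at (205,302). The top view agrees: stand (225,121), lantern (172,138), base (243,292). Positions from both views match, so I'm moving towards the stand.

```bash
python3 -m inch '-0.045 -0.018 0 0 0.09; -0.09 -0.036 0 0 0.09; -0.135 -0.054 0 0 0.09; -0.18 -0.072 0 0 0.09; -0.225 -0.09 0 0 0.09'; python3 -m inch '-0.045 -0.01 0 0 0.09; -0.09 -0.02 0 0 0.09; -0.135 -0.03 0 0 0.09; -0.18 -0.04 0 0 0.09; -0.19 -0.04 0 0 0.09'
cat > look.py <<'E'
from h import *
import sys,pickle
np.set_printoptions(precision=4,suppress=True)
n=sys.argv[1];o=arm.observe();cal=arm.get_calibration("wrist");im=arm.get_image("wrist")
cv2.imwrite(f"pics/{n}.png",im[:,:,::-1])
res={q:arm.place_of("wrist",q) for q in sys.argv[2:]}
for q in list(res):
    for x in res[q][:4]: print(q,np.round(x["point"],1),round(x["conf"],2),atz(ray("wrist",x["point"],cal),.074 if "sock" in q else 0.)[:2])
pickle.dump((cal,o["position"],o["ee_rot"],res),open(n+".pkl","wb"));print(o["clock"],o["position"],o["ee_rot"])
E
python3 look.py w1 rod rod_tip stand
```

```text
clock: 2.3
position: [0.3662, 0.4499, 0.405]
ee_rot: [0.441, 3.11, 0.001]
force: [0.2, 0.9, -0.4]
width: 0.981
gripper_force: 0.0
clock: 2.8
position: [0.5412, 0.355, 0.4048]
ee_rot: [0.453, 3.105, -0.004]
force: [1.1, -0.6, 0.1]
width: 0.98
gripper_force: 0.0
rod_tip [188.4 220. ] 0.79 [0.5591 0.3046]
stand [188.2 220.5] 0.96 [0.559  0.3052]
2.8 [0.5412 0.355  0.4048] [ 0.4532  3.1053 -0.0035]
```

View pics/w1.png

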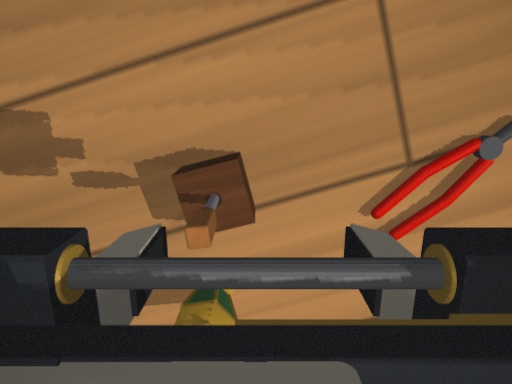

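The wrist view shows the stand top at about (190,215), with the rod's handle top at (238,198) and the lantern behind it at (310,205). I'll take a second wrist viewpoint to triangulate the handle.

```bash
python3 -m inch '0.02 -0.03 0 0 0.09; 0.035 -0.055 0 0 0.09; 0.035 -0.055 0 0 0.09; 0.035 -0.055 0 0 0.09'; python3 look.py w2 rod rod_tip stand
python3 - <<'E'
from h import *
a=cv2.imread('pics/w1.png')[150:260,150:280];b=cv2.imread('pics/w2.png')[120:260,190:340]
f=lambda i:cv2.resize(i,(400,400*i.shape[0]//i.shape[1]),interpolation=cv2.INTER_CUBIC)
a,b=f(a),f(b);h=max(len(a),len(b));a=cv2.copyMakeBorder(a,0,h-len(a),0,0,0);b=cv2.copyMakeBorder(b,0,h-len(b),0,0,0)
cv2.imwrite('pics/c12.png',np.hstack([a,b]))
E
```

```text
clock: 3.4
position: [0.4859, 0.3182, 0.4054]
ee_rot: [0.437, 3.111, 0.002]
force: [-0.2, -0.0, 0.4]
width: 0.98
gripper_force: 0.0
rod [225.4 262. ] 0.74 [0.562  0.3048]
rod_tip [226.  259.8] 0.91 [0.562 0.302]
3.4 [0.4859 0.3182 0.4054] [0.4371 3.111  0.0023]
```

View pics/c12.png

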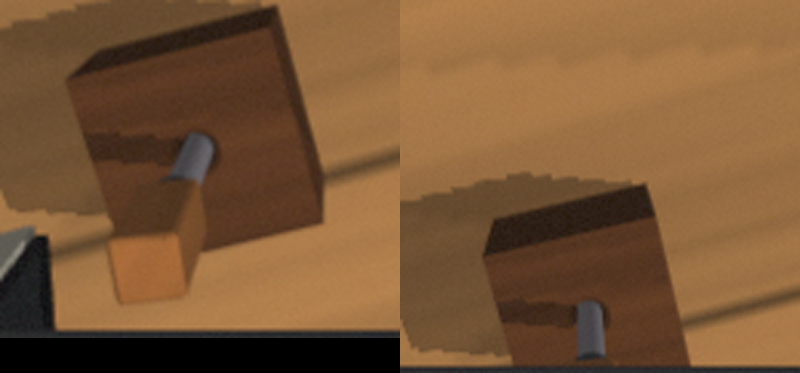

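The crop shows the handle-top corners of view 1 clearly, turned only about 5° from the image axes. In view 2 the handle is hidden behind the gripper bar, so I'll shift back along -x.

```bash
python3 -m inch '-0.04 0 0 0 0.09; -0.08 0 0 0 0.09; -0.08 0 0 0 0.09; -0.08 0 0 0 0.09'; python3 look.py w3 rod rod_tip stand
python3 - <<'E'
from h import *
b=cv2.imread('pics/w3.png')[90:240,180:380]
cv2.imwrite('pics/c3.png',cv2.resize(b,(800,600),interpolation=cv2.INTER_CUBIC))
E
```

```text
clock: 4.0
position: [0.5652, 0.2945, 0.404]
ee_rot: [-0.444, -3.11, 0.001]
force: [-0.7, 0.6, 0.4]
width: 0.981
gripper_force: 0.0
rod [159.8 262.8] 0.68 [0.5631 0.3032]
rod_tip [154.9 262.1] 0.81 [0.5574 0.304 ]
stand [155.9 259.5] 0.94 [0.5577 0.3008]
4.0 [0.5652 0.2945 0.404 ] [-0.4436 -3.1098  0.001 ]
```

View pics/c3.png

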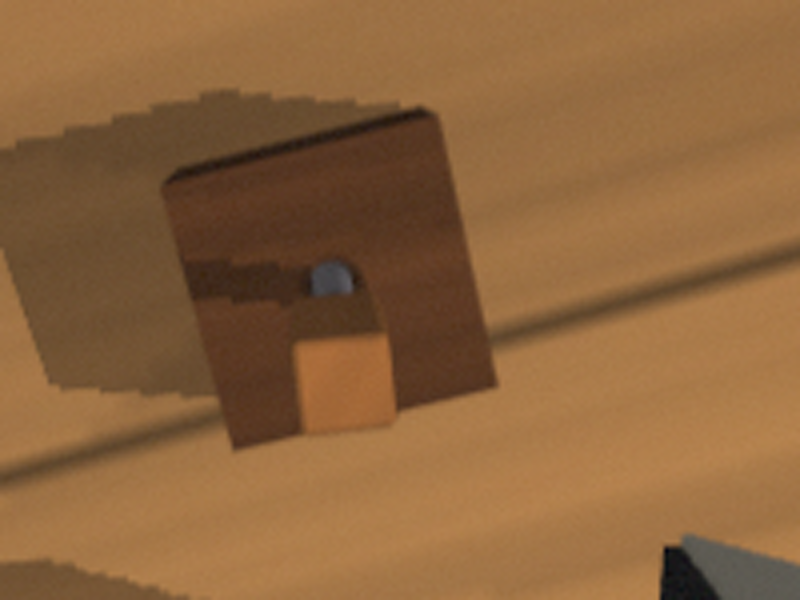

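View 3 shows the handle top at crop (340,385), which is about pixel (186,266), with the rod just above it entering the hole at (160,263). Next I triangulate the corners.

```bash
python3 - <<'E'
from h import *
import pickle
np.set_printoptions(precision=4,suppress=True)
c1=pickle.load(open('w1.pkl','rb'));c3=pickle.load(open('w3.pkl','rb'))
s=400/130
A=[(109,238),(178,233),(187,297),(119,304)];B=[(295,339),(388,334),(397,425),(302,435)]
P=[]
for a,b in zip(A,B):
    pa=(150+(a[1]+.5)/s-.5,150+(a[0]+.5)/s-.5);pb=(90+(b[1]+.5)/4-.5,180+(b[0]+.5)/4-.5)
    r=[ray('',pa,c1[0]),ray('',pb,c3[0])];x,e=tri(r);P.append(x);print(x,e,atz(r[0],.152),atz(r[1],.152))
P=np.array(P);m=P.mean(0);print(m)
for i in range(4):
    d=P[(i+1)%4]-P[i];print(np.linalg.norm(d),np.degrees(np.arctan2(d[1],d[0])))
Rm=R.from_rotvec(c3[2]).as_matrix();print("tool y yaw",np.degrees(np.arctan2(Rm[1,1],Rm[0,1])))
print("tool shift of handle top",Rm.T@(m-c3[1]))
hs=[(205,150+213-150)]
# hole: w1 crop (200,150), w3 crop (332,282)
pa=(150+150.5/s-.5,150+200.5/s-.5);pb=(90+282.5/4-.5,180+332.5/4-.5)
print("rod at hole",tri([ray('',pa,c1[0]),ray('',pb,c3[0])]),atz(ray('',pb,c3[0]),.052))
E
```

```text
[0.5459 0.2982 0.1528] 0.00037346242234533885 [0.5465 0.2981 0.152 ] [0.5457 0.2981 0.152 ]
[0.5499 0.3142 0.1515] 0.0003370184429427727 [0.55   0.3144 0.152 ] [0.5494 0.3141 0.152 ]
[0.566  0.3113 0.1527] 0.00020714552714051215 [0.5665 0.3112 0.152 ] [0.566  0.3112 0.152 ]
[0.5634 0.2943 0.1515] 0.00026647069785722756 [0.5635 0.2946 0.152 ] [0.563  0.2943 0.152 ]
[0.5563 0.3045 0.1521]
0.01650317978447057 76.03207359591809
0.016434777641705763 -10.185180064511329
0.017199516777981892 -98.65485496234307
0.018000057360242697 167.45751665522016
tool y yaw 73.76214330666204
tool shift of handle top [0.0113 0.0073 0.2518]
rod at hole (array([0.5559, 0.3046, 0.0502]), np.float64(0.0009550661490373011)) [0.5547 0.3043 0.052 ]
```

Handle top centre is (0.556, 0.3045, 0.152), matching the stated height, with edges at about 79° against the tool's 74°. So: shift (0.011, 0.007), roll −0.085, down 0.112.

```bash
python3 -m inch '0.011 0.007 0 -0.085 0.09; 0.011 0.007 0.04 -0.085 0.09; 0.011 0.007 0.08 -0.085 0.09; 0.011 0.007 0.112 -0.085 0.09; 0.011 0.007 0.112 -0.085 0.09'; python3 -m inch '0 0 0 0 0.03; 0 0 0 0 0.015; 0 0 0 0 0.01; 0 0 0 0 0.01; 0 0 0 0 0.01' 25;python3 -m inch '0 0 0 0 0.01;0 0 0 0 0.01; 0 0 0 0 0.01; 0 0 0 0 0.01; 0 0 0 0 0.01' 40
```

```text
clock: 4.7
position: [0.5533, 0.3044, 0.2887]
ee_rot: [-0.306, -3.12, 0.007]
force: [-0.8, -0.1, -0.3]
width: 0.98
gripper_force: 0.0
clock: 5.2
position: [0.5558, 0.3045, 0.2936]
ee_rot: [0.309, 3.125, 0.001]
force: [-1.0, 0.7, -1.0]
width: 0.593
gripper_force: 0.0
clock: 5.7
position: [0.5556, 0.3045, 0.2927]
ee_rot: [-0.309, -3.126, 0.0]
force: [0.5, 0.2, -0.7]
width: 0.196
gripper_force: 40.0
```

Gripped: opening 18 mm at 40 N. Now I lift, then cross to a viewpoint over the base.

```bash
python3 -m inch '0 0 -0.03 0 0.01; 0 0 -0.06 0 0.01; 0 0 -0.09 0 0.01; 0 0 -0.12 0 0.01; 0 0 -0.12 0 0.01' 40; python3 -m inch '-0.01 -0.045 0 0 0.01; -0.02 -0.09 0 0 0.01; -0.03 -0.135 0 0 0.01; -0.04 -0.18 0 0 0.01; -0.05 -0.225 0 0 0.01';  python3 -m inch '-0.01 -0.045 0 0 0.01; -0.02 -0.09 0 0 0.01; -0.03 -0.135 0 0 0.01; -0.04 -0.165 0 0 0.01; -0.04 -0.165 0 0 0.01'; python3 -m inch '0 0 0 0 0.01; 0 0 0 0 0.01'; python3 look.py w4 socket0 base
```

```text
clock: 6.2
position: [0.5565, 0.3048, 0.4171]
ee_rot: [0.308, 3.121, 0.007]
force: [0.7, 0.3, -1.5]
width: 0.195
gripper_force: 40.0
clock: 6.7
position: [0.56, 0.0722, 0.4119]
ee_rot: [-0.308, -3.125, 0.001]
force: [1.2, -0.4, -0.7]
width: 0.192
gripper_force: 40.0
clock: 7.2
position: [0.5668, -0.1015, 0.412]
ee_rot: [-0.321, -3.124, 0.005]
force: [-0.5, 0.7, -1.5]
width: 0.192
gripper_force: 40.0
clock: 7.4
position: [0.5675, -0.0942, 0.4121]
ee_rot: [-0.306, -3.125, -0.001]
force: [-0.0, 1.0, -1.5]
width: 0.191
gripper_force: 40.0
socket0 [ 46.4 159.7] 0.93 [ 0.4366 -0.1545]
socket0 [169.5 153.9] 0.89 [ 0.5421 -0.1894]
socket0 [ 65.2 287.6] 0.72 [ 0.4738 -0.0467]
socket0 [185.7 267. ] 0.56 [ 0.5791 -0.0853]
base [115.3 222.6] 0.92 [ 0.5065 -0.1206]
7.4 [ 0.5675 -0.0942  0.4121] [-0.3061 -3.1255 -0.0012]
```

View pics/w4.png

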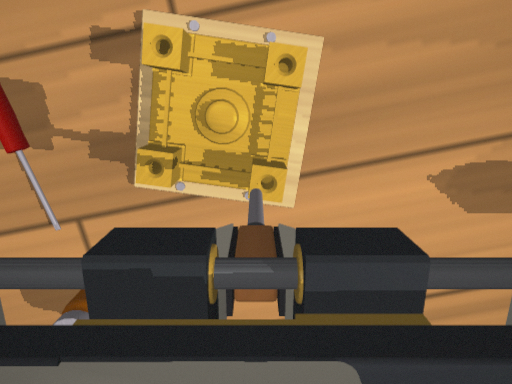

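All four sockets show, at (46,163), (64,287), (168,155) and (184,268), and the hanging rod tip is at (190,256). One more view lets me triangulate them.

```bash
python3 -m inch '-0.03 -0.045 0 0 0.01; -0.03 -0.06 0 0 0.01; -0.03 -0.06 0 0 0.01; -0.03 -0.06 0 0 0.01'; python3 look.py w5 socket0 rod_tip
cat > fit.py <<'E'
from h import *
import pickle,sys
from scipy.optimize import least_squares
np.set_printoptions(precision=4,suppress=True)
obs=[]
p0=np.array([.506,-.118,.074,np.radians(-19)])
sg=np.array([[1,1],[-1,1],[-1,-1],[1,-1]])*.055
def S(p):
    c,s=np.cos(p[3]),np.sin(p[3]);return np.c_[p[:2]+sg@np.array([[c,s],[-s,c]]),np.full(4,p[2])]
for n in sys.argv[1:]:
    cal,_,_,res=pickle.load(open(n+'.pkl','rb'))
    for x in res["socket0"]:
        d=[np.hypot(*(np.array(proj('',q,cal))-x["point"])) for q in S(p0)];k=int(np.argmin(d))
        if d[k]<18 and x["conf"]>.4: obs.append((n,cal,k,np.array(x["point"])))
f=lambda p:np.concatenate([np.array(proj('',S(p)[k],cal))-pt for _,cal,k,pt in obs])
r=least_squares(f,p0,loss='soft_l1');print(r.x[:3],np.degrees(r.x[3]));print(S(r.x))
r2=least_squares(lambda q:f([q[0],q[1],.074,q[2]]),[*r.x[:2],r.x[3]],loss='soft_l1');print('z fixed',r2.x)
for (n,_,k,pt),e in zip(obs,r.fun.reshape(-1,2) if 0 else f(r.x).reshape(-1,2)):print(n,k,pt.round(1),e.round(1))
E
python3 fit.py w4 w5
python3 - <<'E'
from h import *
a=cv2.imread('pics/w5.png')
cv2.imwrite('pics/c5.png',cv2.resize(a[20:260,120:440],(800,600),interpolation=cv2.INTER_CUBIC))
E
```

```text
clock: 7.95
position: [0.5853, -0.1597, 0.4125]
ee_rot: [-0.308, -3.126, -0.001]
force: [0.4, 0.4, -1.6]
width: 0.194
gripper_force: 40.0
socket0 [136.5 216.3] 0.92 [ 0.541  -0.1888]
socket0 [  7.4 227.4] 0.82 [ 0.4359 -0.1547]
socket0 [ 29.8 356.8] 0.61 [ 0.4751 -0.048 ]
rod_tip [191.3 257.2] 0.76 [ 0.6204 -0.1648]
7.95 [ 0.5853 -0.1597  0.4125] [-0.3082 -3.1261 -0.0008]
[ 0.5077 -0.1189  0.0778] -19.299791292976675
[[ 0.5778 -0.0851  0.0778]
 [ 0.4739 -0.0488  0.0778]
 [ 0.4376 -0.1526  0.0778]
 [ 0.5414 -0.189   0.0778]]
z fixed [ 0.5076 -0.1188 -0.3402]
w4 2 [ 46.4 159.7] [0.  1.2]
w4 3 [169.5 153.9] [ 0. -1.]
w4 1 [ 65.2 287.6] [ 0.2 -1.9]
w4 0 [185.7 267. ] [-0.4  0. ]
w5 3 [136.5 216.3] [ 0.9 -0.6]
w5 2 [  7.4 227.4] [0.5 2.5]
w5 1 [ 29.8 356.8] [-2.2  0.2]
```

View pics/c5.png

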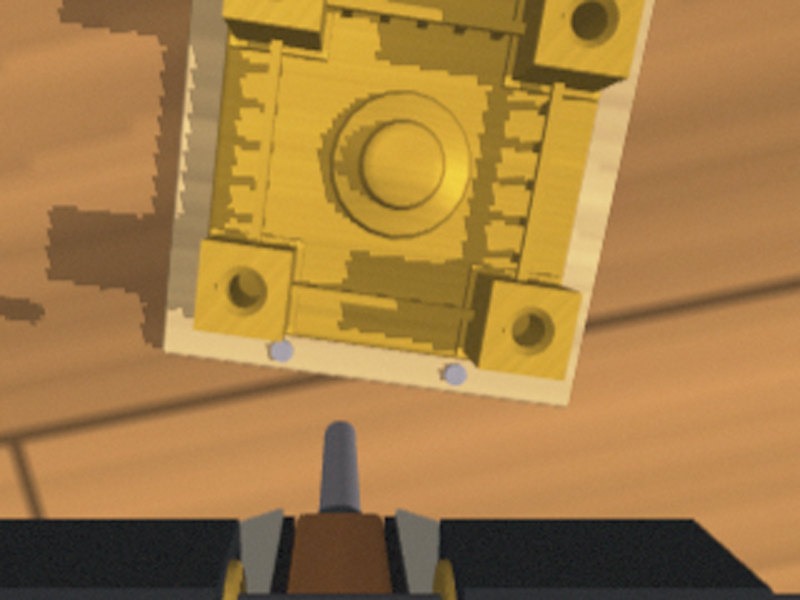

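The crop shows socket3's mouth at (246,289), socket0's at (532,329), socket1's at (595,18) and the rod tip at (340,425). I'll refit with these picks and check where the tip should project.

```bash
cat > fit2.py <<'E'
from h import *
import pickle
from scipy.optimize import least_squares
np.set_printoptions(precision=4,suppress=True)
sg=np.array([[1,1],[-1,1],[-1,-1],[1,-1]])*.055
def S(p):
    c,s=np.cos(p[3]),np.sin(p[3]);return np.c_[p[:2]+sg@np.array([[c,s],[-s,c]]),np.full(4,p[2])]
w={n:pickle.load(open(n+'.pkl','rb')) for n in('w4','w5')}
obs=[('w5',3,135.3,218),('w5',0,151.3,332.5),('w5',1,26.9,357.7)]
# w4: refine with the dark blob / circle
g={n:cv2.cvtColor(cv2.imread(f'pics/{n}.png'),cv2.COLOR_BGR2GRAY) for n in w}
obs+=[('w4',2,46,163),('w4',1,64.5,287),('w4',3,168,155),('w4',0,183.5,268)]
f=lambda p:np.concatenate([np.array(proj('',S(p)[k],w[n][0]))-(r,c) for n,k,r,c in obs])
r=least_squares(f,[.507,-.119,.074,-.34],loss='soft_l1');print(r.x);print(S(r.x));print(f(r.x).reshape(-1,2).round(1))
r=least_squares(lambda q:f([q[0],q[1],.074,q[2]]),[.507,-.119,-.34],loss='soft_l1');print(r.x);print(S([*r.x[:2],.074,r.x[2]]))
for n in w:
    cal,p,e,_=w[n];Rm=R.from_rotvec(e).as_matrix();t=p+Rm[:,2]*.2807;print(n,'tip pred',t,proj('',t,cal))
E
python3 fit2.py
```

```text
[ 0.5068 -0.1173  0.0746 -0.336 ]
[[ 0.5768 -0.0836  0.0746]
 [ 0.473  -0.0473  0.0746]
 [ 0.4367 -0.1511  0.0746]
 [ 0.5406 -0.1874  0.0746]]
[[ 0.5 -0.5]
 [ 0.7 -0. ]
 [-0.  -0.1]
 [-0.4  0.2]
 [-0.2 -0.2]
 [-0.3  0.2]
 [-0.2  0.3]]
[ 0.5068 -0.1173 -0.3357]
[[ 0.5768 -0.0835  0.074 ]
 [ 0.473  -0.0473  0.074 ]
 [ 0.4367 -0.1511  0.074 ]
 [ 0.5406 -0.1874  0.074 ]]
w4 tip pred [ 0.5672 -0.094   0.1314] (np.float64(190.8105300657851), np.float64(256.0091077373149))
w5 tip pred [ 0.5852 -0.1595  0.1318] (np.float64(190.8339862341671), np.float64(255.99395680165185))
```

The fit now has residuals under 0.7 px and a mouth height of 74.6 mm, and the predicted tip pixel matches the picture. I'm going over socket3.

```bash
python3 -m inch '0.02 -0.02 0 0 0.01; 0.038 -0.036 0 0 0.01; 0.038 -0.036 0.025 0 0.01; 0.038 -0.036 0.045 0 0.01; 0.038 -0.036 0.045 0 0.01'; python3 -m inch '0 0 0 0 0.01; 0 0 0 0 0.01;0 0 0 0 0.01'; python3 look.py w6 rod_tip
python3 - <<'E'
from h import *
a=cv2.imread('pics/w6.png')
cv2.imwrite('pics/c6.png',cv2.resize(a[110:260,156:356],(800,600),interpolation=cv2.INTER_CUBIC))
E
```

```text
clock: 8.6
position: [0.5402, -0.1867, 0.3656]
ee_rot: [-0.306, -3.122, -0.002]
force: [-0.4, -0.4, -1.5]
width: 0.192
gripper_force: 40.0
clock: 8.9
position: [0.5414, -0.1881, 0.3688]
ee_rot: [0.308, 3.125, -0.0]
force: [-0.6, -0.1, -1.0]
width: 0.193
gripper_force: 40.0
rod_tip [193.  254.7] 0.89 [ 0.5671 -0.1945]
8.9 [ 0.5414 -0.1881  0.3688] [ 0.3079  3.1246 -0.0002]
```

View pics/c6.png

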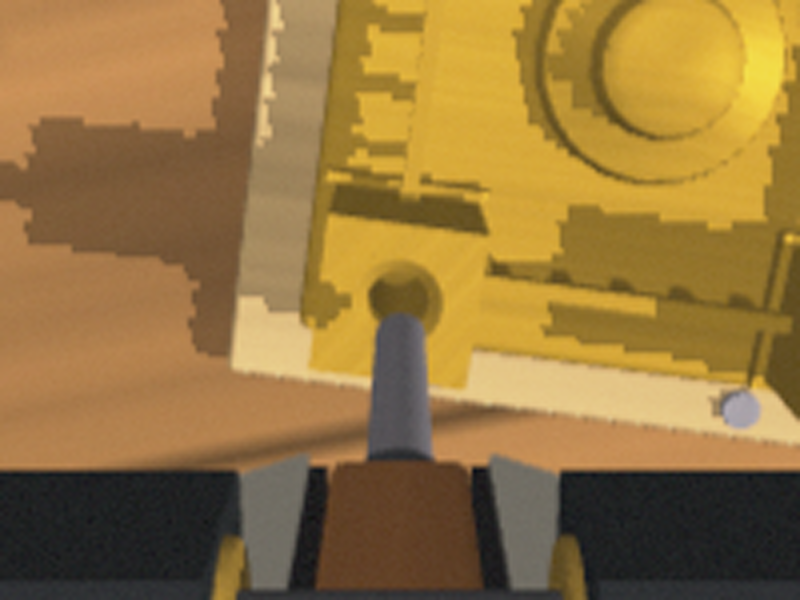

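The mouth is at crop (405,298), with the tip 14 mm above it at (400,322). I'll correct by about 1 mm in each of x and y, then lower.

```bash
python3 -m inch '0.001 0.001 0 0 0.01; 0.001 0.001 0.008 0 0.01; 0.001 0.001 0.016 0 0.01; 0.001 0.001 0.024 0 0.01; 0.001 0.001 0.024 0 0.01';  python3 -m inch '0 0 0.006 0 0.01; 0 0 0.012 0 0.01; 0 0 0.016 0 0.01;  0 0 0.016 0 0.01;  0 0 0.016 0 0.01'
```

```text
clock: 9.5
position: [0.5397, -0.1868, 0.342]
ee_rot: [-0.309, -3.124, -0.001]
force: [-0.4, 0.1, -2.2]
width: 0.197
gripper_force: 40.0
clock: 10.0
position: [0.5402, -0.187, 0.3277]
ee_rot: [-0.309, -3.126, -0.0]
force: [-0.3, -0.7, -1.4]
width: 0.19
gripper_force: 40.0
```

```bash
python3 -m inch '0 0 0.002 0 0.01; 0 0 0.004 0 0.01; 0 0 0.005 0 0.01;  0 0 0.006 0 0.01;  0 0 0.006 0 0.01'; python3 -m inch '0 0 0 0 0.01;0 0 0.002 0 0.01; 0 0 0.004 0 0.01; 0 0 0.004 0 0.01;0 0 0.004 0 0.01'
```

```text
clock: 10.5
position: [0.5402, -0.1869, 0.3216]
ee_rot: [-0.309, -3.126, -0.0]
force: [0.2, 0.3, -1.3]
width: 0.194
gripper_force: 40.0
clock: 11.0
position: [0.5402, -0.1869, 0.3176]
ee_rot: [-0.309, -3.126, -0.0]
force: [-0.1, -0.5, -1.5]
width: 0.194
gripper_force: 40.0
```

Socket3 gives no contact at 37 mm, so it is full depth. Next is socket0.

```bash
python3 -m inch '0 0 -0.025 0 0.01; 0 0 -0.052 0 0.01; -0.005 0.04 -0.052 0 0.01; -0.01 0.08 -0.052 0 0.01; -0.015 0.109 -0.052 0 0.01'; python3 -m inch '0 0 0 0 0.01; 0 0 0 0 0.01;0 0 0 0 0.01'; python3 look.py w7 socket0 rod_tip
```

```text
clock: 11.5
position: [0.5768, -0.0804, 0.3701]
ee_rot: [0.306, 3.126, 0.002]
force: [0.4, 0.2, -1.4]
width: 0.192
gripper_force: 40.0
clock: 11.8
position: [0.5758, -0.0842, 0.3697]
ee_rot: [-0.311, -3.126, 0.001]
force: [0.5, -0.5, -1.7]
width: 0.195
gripper_force: 40.0
socket0 [ 50.7 274.5] 0.96 [ 0.4737 -0.0495]
socket0 [171.2 124.9] 0.94 [ 0.5414 -0.1896]
socket0 [187.2 258.7] 0.79 [ 0.577  -0.0823]
socket0 [ 26.6 129.2] 0.79 [ 0.4355 -0.1536]
rod_tip [192.4 257.3] 0.76 [ 0.601 -0.088]
rod_tip [111.4 207.6] 0.54 [ 0.5075 -0.1208]
11.8 [ 0.5758 -0.0842  0.3697] [-0.3111 -3.126   0.0012]
```

```bash
python3 -m inch '0 0.001 0.006 0 0.01; 0 0.001 0.014 0 0.01; 0 0.001 0.022 0 0.01; 0 0.001 0.03 0 0.01; 0 0.001 0.035 0 0.01';  python3 -m inch '0 0 0.006 0 0.01; 0 0 0.008 0 0.01; 0 0 0.01 0 0.01;  0 0 0.01 0 0.01;  0 0 0.01 0 0.01'
```

```text
clock: 12.45
position: [0.576, -0.0824, 0.3335]
ee_rot: [-0.309, -3.125, 0.001]
force: [0.1, -1.2, -0.6]
width: 0.195
gripper_force: 40.0
clock: 12.95
position: [0.5762, -0.0824, 0.3245]
ee_rot: [-0.309, -3.126, 0.001]
force: [-0.8, -3.7, -4.0]
width: 0.194
gripper_force: 40.0
```

```bash
python3 -m inch '0 -0.001 0 0 0.01; 0 -0.001 0.002 0 0.01; 0 -0.001 0.004 0 0.01; 0 -0.001 0.005 0 0.01;  0 -0.001 0.005 0 0.01'; python3 -m inch '0 0 0.002 0 0.01; 0 0 0.003 0 0.01;  0 0 0.003 0 0.01'
```

```text
clock: 13.45
position: [0.5775, -0.0833, 0.3233]
ee_rot: [0.308, 3.121, 0.001]
force: [-6.1, -1.4, 25.7]
width: 0.189
gripper_force: 40.0
clock: 13.75
position: [0.5786, -0.0838, 0.3225]
ee_rot: [0.308, 3.116, 0.001]
force: [-6.8, -2.6, 40.7]
width: 0.19
gripper_force: 40.0
```

There is a firm stop at TCP z of about 0.324, so the tip is at 43 mm and the depth about 31 mm. Socket0 is the short one. I'll relieve the force first, then release.

```bash
python3 -m inch '0 0 -0.004 0 0.01; 0 0 -0.007 0 0.01; 0 0 -0.007 0 0.01; 0 0 -0.007 0 0.01'; python3 -m inch '0 0 0 0 0.01; 0 0 0 0 0.01'
```

```text
clock: 14.15
position: [0.5775, -0.0833, 0.3247]
ee_rot: [0.308, 3.122, -0.0]
force: [3.8, -4.3, 2.2]
width: 0.193
gripper_force: 40.0
clock: 14.35
position: [0.5775, -0.0833, 0.3246]
ee_rot: [0.308, 3.122, -0.0]
force: [4.5, -3.6, 2.7]
width: 0.197
gripper_force: 40.0
```

```bash
python3 -m inch '0 0 0 0 0.02; 0 0 0 0 0.03; 0 0 0 0 0.045; 0 0 0 0 0.06; 0 0 0 0 0.06'; python3 -m inch '0 0 0 0 0.06; 0 0 0 0 0.06; 0 0 -0.02 0 0.06; 0 0 -0.05 0 0.06; 0 0 -0.09 0 0.06';python3 -m inch '-0.02 0 0 0 0.06; -0.04 0 0 0 0.06; -0.04 0 0 0 0.06; -0.04 0 0 0 0.06; -0.04 0 0 0 0.06'; python3 look.py w8 rod rod_tip
python3 - <<'E'
from h import *
a=cv2.imread('pics/w8.png')[60:260,100:420];b=arm.get_image('side')[130:250,220:380,::-1]
f=lambda i:cv2.resize(i,(400,400*i.shape[0]//i.shape[1]),interpolation=cv2.INTER_CUBIC)
a,b=f(a),f(b);h=max(len(a),len(b));p=lambda i:cv2.copyMakeBorder(i,0,h-len(i),0,0,cv2.BORDER_CONSTANT)
cv2.imwrite('pics/c8.png',np.hstack([p(a),p(b)]))
E
```

```text
clock: 14.85
position: [0.5761, -0.0829, 0.3236]
ee_rot: [-0.309, -3.126, -0.0]
force: [0.4, 0.2, 0.1]
width: 0.516
gripper_force: 0.0
clock: 15.35
position: [0.5756, -0.0829, 0.4133]
ee_rot: [-0.309, -3.123, 0.0]
force: [0.9, 0.3, 0.5]
width: 0.653
gripper_force: 0.0
clock: 15.85
position: [0.6148, -0.0908, 0.4134]
ee_rot: [-0.309, -3.125, -0.0]
force: [-0.5, -0.4, -0.3]
width: 0.655
gripper_force: 0.0
rod [132.7 258.7] 0.71 [ 0.5812 -0.0808]
rod_tip [132.4 250.9] 0.88 [ 0.5791 -0.0896]
15.85 [ 0.6148 -0.0908  0.4134] [-0.3087 -3.1254 -0.0002]
```

View pics/c8.png

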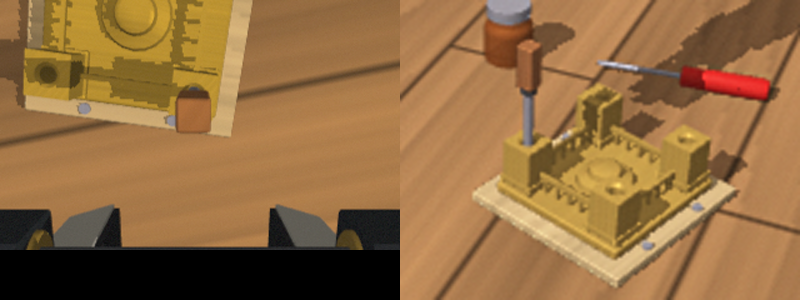

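The side crop shows the rod upright in socket0's sleeve, with the handle top at about (148,271) in the full picture. The wrist crop shows it released, with the fingers clear. I'll do one numeric check of height and tilt before handing in.

```bash
python3 - <<'E'
from h import *
im=arm.get_image('side')
r=arm.silhouettes('side','rod')[0];m=r["region"];ys,xs=np.nonzero(m);print(r["conf"],ys.min(),ys.max(),xs[ys==ys.min()].mean(),xs[ys==ys.max()].mean())
for tz in(.043,.029):
    print(tz,'handle top',proj('side',[.577,-.083,tz+.14]),'handle bottom',proj('side',[.577,-.083,tz+.095]),'mouth',proj('side',[.577,-.083,.074]))
E
```

```text
0.67 146 187 271.5 270.5
0.043 handle top (np.float64(147.9189823426768), np.float64(271.67562970717773)) handle bottom (np.float64(164.42282415157194), np.float64(271.42321255767104)) mouth (np.float64(186.43620327578216), np.float64(271.08653007647155))
0.029 handle top (np.float64(153.14946192336936), np.float64(271.5956324094819)) handle bottom (np.float64(169.3795592428787), np.float64(271.34740203081947)) mouth (np.float64(186.43620327578216), np.float64(271.08653007647155))
```

```bash
python3 -c "
from cell import arm
print(arm.sign_off())"
```

```text
the job is handed in; nothing more can be done
None
```

I left the depth rod standing upright, released, in socket0 (the +x +y corner by the axes I fitted), which bottomed firmly at about 31 mm. Socket3 met nothing down to 37 mm, so it is full depth, and sockets 1 and 2 were not probed because only one is short. I handed the job in, but `sign_off()` returned no verdict.

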